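# Hold the hidden bolt head while the nut is drawn up

## Task

The yellow nut runner is only spinning the whole bolt round, because nobody holds the bolt's head hidden behind the bracket. Lift the loose blue cover off by its knob and set it down flat, right way up, on the black rubber mat, without dropping it; then reach down into the gap between bracket and gear case, grip the brass hexagon bolt head and hold it from turning until the nut has drawn up tight and the runner stands still. Finish while still holding the bolt head, and leave the other things on the cart where they are.

Things in the scene. Friction and masses are not known exactly. Their poses are not given: they have to be found in the camera images.
- rig: Fixed assembly on a 370 x 116 x 8 mm base. Origin on the cart top straight below the bolt head; x runs from the nut runner (robot side) to the spool drum, yaw within 0.25 rad. Grey bracket upright at x -33 to -25 mm, green gear case at x 25 to 85, both 106 mm wide (y) with flat tops 100 mm above the cart. The gap between them, 50 mm in x, is open at both y ends and, uncovered, at the top
- runner_top (a point): top of the yellow nut runner, a level cylinder 44 mm thick in front of the bracket (rig x -170 to -70 mm); this point is 92 mm above the cart
- drum_top (a point): point above the middle of the brass and birch spool drum behind the gear case, 100 mm above the cart; drum and small crank (rig x 91 to 223 mm) nowhere rise above 101 mm
- cover: Loose blue metal cover, 84 x 122 x 3 mm plate, 120 to 210 g, lying over the gap on bracket and case. Origin at the centre of the plate's underside, z up. Skirts at its y ends reach 10 mm below the plate, two 8 mm ribs dip into the gap: lift straight up 15 mm before moving aside. Black round knob in the middle, 22 mm in diameter, 3 to 35 mm above the origin. Set down, it stands on the skirts
- mat: Black rubber mat, 180 x 160 mm (x, y), 4 mm thick, fixed flat on the cart to the left or right of the assembly. Origin at the centre of its underside. The cover's centre must lie over it
- bolt: Brass hexagon bolt head in the gap under the cover. Origin at its centre, 70 mm above the cart, midway in the gap; x along the level bolt axis (rig x). 22 mm across flats (across its y and every 60 degrees), 25.4 across corners, 14 long. Turns with the nut, about 0.25 rad/s; yields at 0.05 N m, so it settles flat between fingers closing from above along the rig's y
- thread (a joint): how far the nut has run up on the bolt (rad): 0 at the start, grows only while the bolt is held (about 0.17 rad/s), 0.8 is the stop: nut tight. From then the bolt head must be held against the runner's 0.15 N m
- runner (a joint): turn of the runner's spindle and nut (rad), always driven forwards at up to about 0.25 rad/s with 0.15 N m; it stands still only when the nut is tight and the bolt is held
- horse: lacquered red wooden horse head on a round foot, 150 mm high, bystander; origin under its foot
- clamp: chrome spring clamp lying flat, 110 mm long, bystander; origin under its pivot
- dowel_hand: birch dowel puppet hand lying flat, 140 mm long, bystander; origin under its palm
- jar: closed glue jar, 56 mm in diameter, 75 mm high, bystander; origin under its centre
- ring: brass curtain ring, 44 mm across, lying in the wooden tray (160 x 140 x 28 mm) that stands on the other side from the mat, bystander; origin under its centre
Mind the look-alikes: they are no part of the job. What is shaped like the cover but turquoise or white is not meant.

How it is judged (in metres and radians):
On the way, in this order (a step that is already met when the one before it is completed fails the run):
1. the cover lies flat on the mat, let go (x of cover in the frame of mat between -0.08 and 0.08 m and y of cover in the frame of mat between -0.07 and 0.07 m and z of cover in the frame of mat below 0.02 m and angle between cover's own z axis and vertical below 0.12 rad and linear speed of cover below 0.03 m/s and contact force between the fingers and cover below 0.1 N), for 0.2 s.
2. the bolt head is gripped in the gap (contact force between the fingers and bolt above 5 N and distance between the grasp point and bolt below 0.024 m), for 0.2 s.
3. the bolt is held while the nut draws up tight and the runner stands still (all of step 2 and value of joint thread above 0.75 rad and velocity of joint runner below 0.03 rad/s), for 0.3 s.
At the end, for the whole second after the job is handed in: The cover lies flat and untouched with its centre over the mat; the fingers press on the bolt head with over 5 N, the TCP within 24 mm of its centre; the nut is tight (thread above 0.75 rad) and the runner still (under 0.03 rad/s), all through the last second (all of step 1 and all of step 3 and velocity of joint runner above -0.03 rad/s); the arm keeps its last pose, push and grip.
It fails at once if one of the bystanders (horse head, clamp, dowel hand, jar, ring) was moved more than 30 mm (distance of any of horse, clamp, dowel_hand, jar, ring from where it was at the start of the episode above 0.03 m).
It fails at once if the cover was dropped or thrown (over 0.9 m/s out of the grip) (linear speed of cover above 0.9 m/s and contact force between the fingers and cover below 0.1 N).
It also fails if it takes over 67 s, if anything falls off the work surface, if the arm or the gripper's body presses on something with over 40 N, if the wrist force passes 120 N, or if a joint passes its speed limit or range.

## Robot

A 7-joint arm with a two-finger parallel gripper is mounted at the origin on the work surface. World frame = base frame: x ahead of the robot, y to its left, z up, the work surface at z = 0. Lengths are in mm, angles in rad, forces in N, time in s.
With the tool pointing down it reaches from about 400 to 900 mm from the base axis. Payload 5.6 kg.
Tool frame: the origin (TCP) lies between the finger pads, 19 mm behind the fingertips; this is the grasp point; z points along the fingers, y is the line along which they close (so a half turn about z gives the same grasp; the last joint's range is limited). The gripper opens to 92 mm and grips with 3 to 60 N. Pads are 20 mm wide; open, the fingers measure 128 mm over their backs; the gripper's body (75 mm by 189 mm) begins 69 mm behind the grasp point.
Start: joints at [1.161, 0.468, -0.012, 1.603, 0.006, 1.071, -0.056], TCP at [233.07, -606.784, 233.292] pointing down, gripper open.
Joint ranges: [-2.53, 2.53], [-0.31, 2.02], [-1.57, 1.55], [0.28, 2.44], [-1.29, 4.43], [0.15, 1.84], [-2.92, 2.92]. Speed limits (rad/s): [2.57, 2.57, 3.14, 3.14, 3.14, 3.14, 3.14].

## Interface

Orientations are given as a rotation vector (axis times angle).
In Python, from cell import robot, grip, kin, viewer gives the robot as it stands. Calls block until the motion is done:
- robot.movep(position, orientation): joint-space move of the TCP to a pose.
- robot.servo_line(position, feed=150, rotation=None): straight line of the TCP; rotation=None keeps the orientation; feed is the mean speed in mm/s.
- robot.goto_joints(angles): joint-space move.
- grip(opening, newtons=None): opening from 0.0 (shut) to 1.0 (fully open); newtons is the grip in N (None keeps the last); returns when the fingers have stopped.
- robot.hold(seconds).
- kin.ik(position, orientation): joint angles nearest the present ones, or None.
- robot.observe(): the state.
- viewer.read_camera(name): name is "scene" or "top" or "wrist"; returns the picture (400x640x3 uint8, red, green, blue); there is no depth.
- viewer.camera_info(name): a dict with "camera_matrix" (3x3 intrinsics, pixels), "R" (3x3) and "t" (3): a world point X has camera coordinates R X + t. Camera axes: x right, y down, z forward; pixel columns grow to the right and rows downward; lengths in mm; the calibration is good to about 2 mm. A picture is of the moment at which its call begins: read the wrist's pose just before it. camera_info takes no time and is no camera call; for the wrist camera it gives the pose at the moment of the call.
A pose or a line that the arm cannot do raises robot.IKError and nothing moves.
- robot.job_done(): hands the job in; it is judged then, once.
Trained networks look in the newest picture that a camera, given by its name, has taken for a name from the list of things; names that differ only in an ending like _2 or _b are one class to them, and where a whole thing is asked for, a point or a joint stands for the part that bears it (a point fixed in the world has none). Each returns a list of dicts, best first, with "confidence" (0 to 1); they miss things now and then, are a little off and sometimes report something else, mostly with a low value. They report only what shows in the picture. A call takes as long as a camera call. They do not tell look-alikes from the thing itself.
- viewer.silhouettes(name, camera): "mask" (400x640 bool, what is visible of it).
- viewer.pinpoint(name, camera): "at" ([x, y, z] in mm, in the coordinates of the camera as it stood for that picture, good to about 4 mm: a listed point, or the origin of a listed thing).
The state is a dict: "t": time; "joints": joint angles; "joint_velocities": joint speeds; "joint_torque": joint torques, N m; "tcp_pos": TCP position; "tcp_rot": TCP orientation; "contact_force": force on the tool from outside, world axes, zero at the start; "wrist_torque": the same for the moment, N m; "grip_width": opening from 0.0 (shut) to 1.0 (fully open); "grip_force": force on a finger pad.
Only numpy, scipy, OpenCV 4.12 (cv2) and the standard library are available. Lean on these libraries where they do the work, as an engineer would, in place of code of your own. Each camera call takes 0.05 s, during which the arm holds its last target. There are 200 camera calls.

## Working session

There is one attempt and no reset: what is moved stays moved. The work goes in short steps, each a Python script; the robot and the scene stay as the last script left them, time stands still between calls to the robot, and variables do not carry over. Pictures are saved under pics/ and viewed, at most 10 in all, crops included, and the job is handed in when it is done.

```bash
ls; mkdir -p pics
cat > h.py <<'E'
import numpy as np, cv2
from cell import robot, grip, kin, viewer
from scipy.spatial.transform import Rotation as Rn
def snap(n,f):
    im=viewer.read_camera(n); cv2.imwrite('pics/'+f,im[:,:,::-1]); return im
def pin(name,cam,conf=0.0):
    c=viewer.camera_info(cam); R=np.array(c['R']);t=np.array(c['t'])
    return [(round(d['confidence'],2),np.round(R.T@(np.array(d['at'])-t),1)) for d in viewer.pinpoint(name,cam)]
def pix(X,cam):
    c=viewer.camera_info(cam); p=np.array(c['camera_matrix'])@(np.array(c['R'])@X+np.array(c['t'])); return p[:2]/p[2]
def ray(u,v,z,cam):
    c=viewer.camera_info(cam);R=np.array(c['R']);t=np.array(c['t'])
    d=R.T@np.linalg.inv(np.array(c['camera_matrix']))@[u,v,1];o=-R.T@t
    return o+d*(z-o[2])/d[2]
E
cat > a.py <<'E'
from h import *
a=snap('top','top0.png'); 
for n in ['cover','mat','rig','runner_top','drum_top','horse','clamp','dowel_hand','jar','ring']: print(n,pin(n,'top'))
b=snap('scene','scene0.png')
for n in ['cover','mat','rig','runner_top','drum_top']: print(n,pin(n,'scene'))
o=robot.observe(); print(o['t'],o['tcp_rot'],o['tcp_pos'],o['contact_force'])
E
python3 a.py
```

```text
pics
cover [(0.93, array([550.9, -23.3, 101.8])), (0.91, array([827.1, 141.7,  13.6])), (0.7, array([ 371.6, -495.1,   14.5]))]
mat [(0.63, array([504.4, 330.7,  -2.3])), (0.34, array([552.4, -20.7, 102.3]))]
rig [(0.63, array([551.4, -25.7,   4. ]))]
runner_top [(0.88, array([438. , -47.4,  92. ]))]
drum_top [(0.59, array([679.5,   4.8, 104.9]))]
horse [(0.8, array([713.2, 279.9,  -1.5]))]
clamp [(0.57, array([ 3.217e+02,  2.598e+02, -1.000e-01]))]
dowel_hand [(0.57, array([ 333.7, -278.1,   -1.4]))]
jar [(0.58, array([ 704.9, -256.7,    3.5])), (0.28, array([ 334.5, -278.3,   -2.1]))]
ring []
cover [(0.83, array([553.7, -27.4, 100.7])), (0.75, array([ 370.5, -500.6,   13.6])), (0.75, array([ 694.2, -432.9,   10.8])), (0.63, array([830.3, 146.2,  12. ]))]
mat [(0.92, array([5.141e+02, 3.342e+02, 1.000e-01])), (0.71, array([321.6, 262.3,   1.6]))]
rig [(0.81, array([553. , -23.6,  -2.6]))]
runner_top [(0.76, array([438. , -51. ,  94.5]))]
drum_top [(0.57, array([6.795e+02, 1.000e-01, 9.820e+01]))]
0.85 [3.08889820e+00 5.72802534e-01 3.66295440e-05] [ 233.09762117 -606.77590675  233.29756959] [-0.02013978 -0.12633472 -0.62825937]
```

View pics/top0.png

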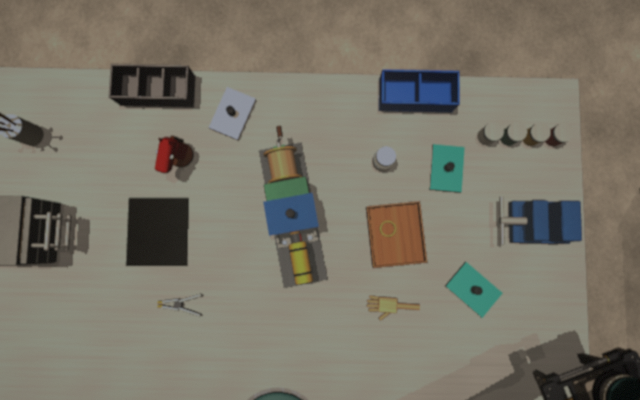

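View pics/scene0.png

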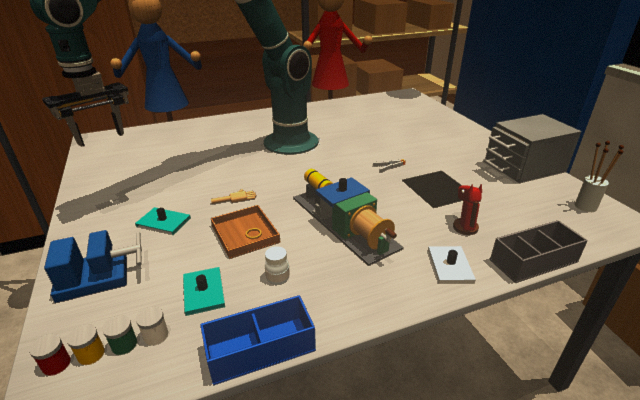

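The top view shows the blue cover on the rig near pixel (291,213), with the mat at columns 127–188, rows 198–266. The turquoise and white look-alikes lie elsewhere. The scene view agrees, so the cover is at about (552,-25) with yaw about 0.21. I'll hover over it to refine this.

```bash
cat > b.py <<'E'
from h import *
for uv in [(127,198),(188,198),(188,266),(127,266)]: print('mat',ray(*uv,4,'top').round())
yaw=0.21; rv=np.pi*np.array([np.cos(yaw/2),np.sin(yaw/2),0])
robot.movep([520,-32,330],rv)
robot.hold(.3)
snap('wrist','w0.png')
for n in ['cover','rig','runner_top','drum_top']: print(n,pin(n,'wrist'))
for d in viewer.silhouettes('cover','wrist')[:2]:
    m=d['mask'].astype(np.uint8); c=max(cv2.findContours(m,0,2)[0],key=cv2.contourArea)
    P=np.array([ray(*p[0],103,'wrist')[:2] for p in c],np.float32); r=cv2.minAreaRect(P)
    print(d['confidence'],r)
o=robot.observe(); print(o['t'],o['tcp_pos'])
E
python3 b.py
```

```text
mat [594. 415.   4.]
mat [597. 253.   4.]
mat [419. 245.   4.]
mat [416. 403.   4.]
cover [(0.98, array([ 690.6, -430.9,   10.4])), (0.84, array([550.2, -28.8,  97.7])), (0.61, array([ 374.4, -499.1,   14.4])), (0.31, array([503.7, 327.9,  -1.6]))]
rig []
runner_top [(0.92, array([440.8, -55.5,  90.9]))]
drum_top [(0.85, array([679.8,   1.2, 104.2]))]
0.69 ((672.8941040039062, -349.6622619628906), (74.46704864501953, 100.12342071533203), 86.25589752197266)
0.65 ((552.32763671875, -26.453453063964844), (85.46580505371094, 123.57424926757812), 11.035797119140625)
3.7667 [520.00871146 -31.99704574 330.00600389]
```

View pics/w0.png

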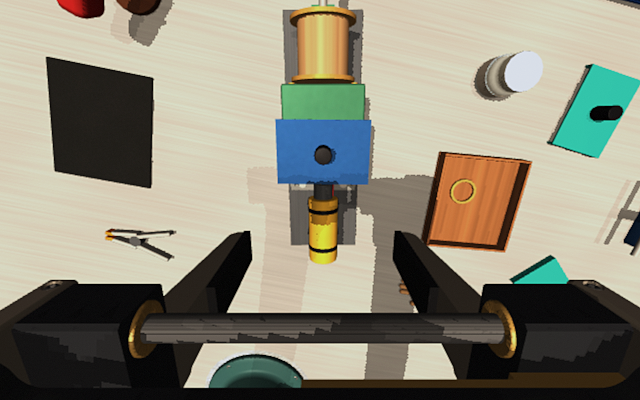

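The wrist view shows the cover centred at (323,153) with its knob at (323,155), and the mat to the left. The fitted cover is at (552.3,-26.5) with yaw about 0.2, and its size matches. Next I'll grasp it and lift.

```bash
cat > c.py <<'E'
from h import *
print(pix([552.3,-26.5,135],'wrist'))
yaw=0.2; rv=np.pi*np.array([np.cos(yaw/2),np.sin(yaw/2),0])
grip(1.0)
robot.movep([552.3,-26.5,200],rv)
robot.servo_line([552.3,-26.5,126],feed=80)
grip(0.0,30); o=robot.observe(); print(o['t'],o['grip_width'],o['grip_force'],o['contact_force'])
robot.servo_line([552.3,-26.5,150],feed=40)
robot.servo_line([552.3,-26.5,200],feed=100)
robot.hold(.3)
o=robot.observe(); print(o['t'],o['grip_width'],o['grip_force'],o['contact_force'])
snap('scene','s1.png')
print(pin('bolt','scene'),pin('cover','scene'))
E
python3 c.py
```

```text
[322.59939879 156.42038858]
6.725 0.23202914454075782 30.000013411045074 [-0.04264757 -0.21409219 -0.59387292]
8.425 0.23343034277213087 29.999678134918213 [ 0.02689278 -0.11346573 -0.49938369]
[(0.45, array([553.2, -24.6,  65.8]))] [(0.86, array([554.5, -26.1, 171.5])), (0.63, array([ 370.7, -496.5,    7.2])), (0.59, array([829.7, 144.7,  12.2])), (0.56, array([ 695.3, -436.6,   10.2]))]
```

View pics/s1.png

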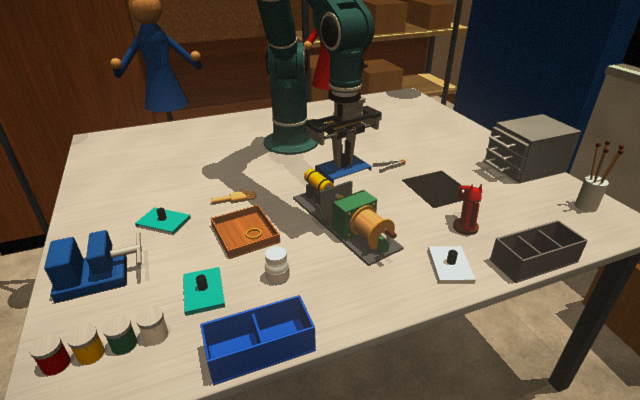

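The cover hangs level in the gripper at about (343,168), and the gap below is open. Next I'll carry it to the mat.

```bash
cat > d.py <<'E'
from h import *
robot.servo_line([507,329,190],feed=180)
robot.servo_line([507,329,60],feed=120)
robot.servo_line([507,329,40.5],feed=20); robot.hold(.2)
o=robot.observe(); print(o['t'],o['grip_width'],o['contact_force'])
grip(0.45); robot.hold(.2)
robot.servo_line([507,329,90],feed=60)
robot.servo_line([507,329,210],feed=180)
grip(1.0)
snap('wrist','w2.png'); print(pin('cover','wrist'),pin('bolt','wrist'))
snap('top','t2.png'); print(pin('cover','top'),pin('bolt','top'))
print(robot.observe()['t'])
E
python3 d.py
```

```text
13.275 0.2294903762926649 [ 0.31536136 -0.44880922 -1.71335721]
[(0.87, array([506.2, 327.4,  15.5]))] []
[(0.89, array([ 369.2, -496.3,   13.6])), (0.76, array([ 690.3, -431.8,    9.2])), (0.62, array([829.6, 142. ,   9.1])), (0.58, array([507.8, 332.2,  14.1])), (0.4, array([433.1, -52.2,  94.6]))] [(0.44, array([554.9, -23. ,  69.7]))]
16.9083
```

View pics/w2.png

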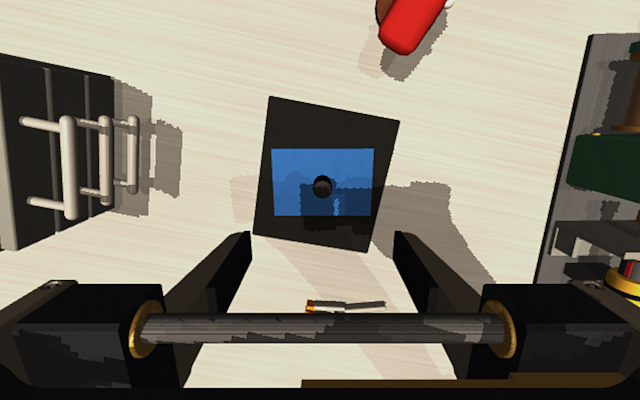

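The cover lies flat and centred on the mat at (322,183), and the horse and clamp have not been touched. Next I'll hover over the gap and locate the bolt head.

```bash
cat > e.py <<'E'
from h import *
yaw=0.2; rv=np.pi*np.array([np.cos(yaw/2),np.sin(yaw/2),0])
robot.servo_line([500,-36,250],feed=200,rotation=rv); robot.hold(.3)
snap('wrist','w3.png')
for n in ['bolt','rig','runner_top','drum_top']: print(n,pin(n,'wrist'))
for x in (-33,-25,0,25,85):
  for y in (-53,0,53):
    p=[553.5+x*np.cos(yaw)-y*np.sin(yaw),-25+x*np.sin(yaw)+y*np.cos(yaw),100 if x else 70]; print(x,y,pix(p,'wrist').round())
print(robot.observe()['t'])
E
python3 e.py
```

```text
bolt [(0.95, array([552.5, -26.6,  71.8]))]
rig [(0.87, array([551.9, -26.9,   0.9]))]
runner_top [(0.94, array([438.3, -55.6,  92.2]))]
drum_top []
-33 -53 [371. 173.]
-33 0 [321. 173.]
-33 53 [272. 173.]
-25 -53 [371. 165.]
-25 0 [321. 165.]
-25 53 [271. 165.]
0 -53 [368. 139.]
0 0 [321. 139.]
0 53 [275. 139.]
25 -53 [374. 116.]
25 0 [321. 116.]
25 53 [269. 116.]
85 -53 [377.  50.]
85 0 [321.  50.]
85 53 [265.  50.]
19.4417
```

View pics/w3.png

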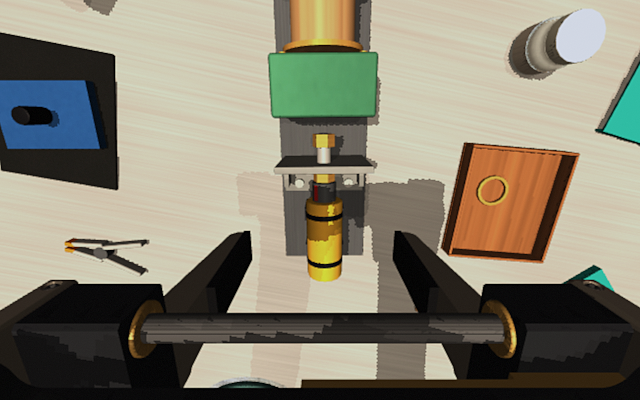

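The wrist view shows the uncovered gap, with the brass head at (323,140) midway between bracket (row 165) and case (row 115). The bolt is at about (552.8,-26.4,70), and the yaw is confirmed. Next I'll grip it.

```bash
cat > f.py <<'E'
from h import *
B=[552.8,-26.4]
robot.servo_line(B+[160],feed=120)
robot.servo_line(B+[70],feed=60)
o=robot.observe(); print(o['t'],o['contact_force'],o['tcp_pos'])
grip(0.33,10)   # just around the head, gentle
grip(0.0,10); robot.hold(.3)
o=robot.observe(); print(o['t'],o['grip_width']*92,o['grip_force'],o['contact_force'])
grip(0.0,45); robot.hold(.3)
for i in range(8):
    robot.hold(1); o=robot.observe(); print(round(o['t'],2),round(o['grip_width']*92,2),round(o['grip_force'],1),o['contact_force'].__array__().round(2) if hasattr(o['contact_force'],'__array__') else o['contact_force'],np.round(o['wrist_torque'],3))
snap('scene','s4.png'); cv2.imwrite('pics/s4c.png',cv2.resize(cv2.imread('pics/s4.png')[80:280,180:500],None,fx=2.4,fy=2.4))
print(pin('cover','scene'))
E
python3 f.py
```

```text
22.1167 [ 0.03496794 -0.26630471  0.0998522 ] [553.09590878 -26.39796713  70.38340766]
23.6833 23.513437475734897 10.000033183023334 [ 0.24987778  0.22216068 -0.47947041]
25.2 22.11 45.0 [-1.26  0.46  0.39] [ 0.276  0.07  -0.018]
26.2 22.28 45.0 [-0.53  0.66  0.44] [0.385 0.158 0.033]
27.2 22.11 45.0 [-0.59  0.88  0.73] [0.4   0.116 0.037]
28.2 21.91 45.0 [-0.73  2.63  1.28] [0.511 0.19  0.014]
29.2 22.29 45.0 [-1.02  1.4   1.09] [0.668 0.218 0.01 ]
30.2 22.55 45.0 [0.53 3.29 0.69] [ 0.675  0.178 -0.004]
31.2 22.32 45.0 [-0.16  1.11  0.08] [0.749 0.175 0.007]
32.2 22.32 45.0 [-0.39  3.31  0.3 ] [0.764 0.207 0.052]
[(0.79, array([ 694.5, -433.2,    9.7])), (0.77, array([827.5, 147.3,  14.8])), (0.63, array([ 369. , -498.3,    9.7]))]
```

View pics/s4c.png

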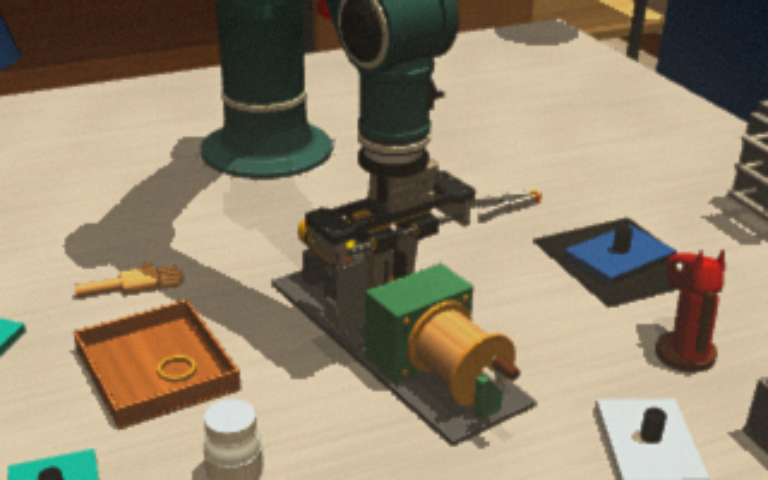

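The fingers are down in the gap on the head at a width of about 22.3 mm, which is across the flats, and the cover is still on the mat. Next I'll check that the runner has stopped by comparing frames, over the region around the spindle.

```bash
cat > g.py <<'E'
from h import *
robot.hold(2)
f=[]
for i in range(4):
    f.append(viewer.read_camera('wrist').astype(int)); s=viewer.read_camera('scene').astype(int); f[-1]=(f[-1],s); robot.hold(1)
for i in range(1,4):
    print([(int((abs(f[i][k]-f[i-1][k]).max(2)>40).sum())) for k in (0,1)])
d=abs(f[3][0]-f[0][0]).max(2); ys,xs=np.where(d>40); print(len(xs), xs[:10],ys[:10])
o=robot.observe(); print(o['t'],o['grip_width']*92,o['grip_force'],np.round(o['wrist_torque'],3),o['tcp_pos'])
cv2.imwrite('pics/w5.png',f[3][0][:,:,::-1])
E
python3 g.py
```

```text
[0, 0]
[0, 0]
[0, 0]
1 [545] [260]
38.7 22.482409721354045 44.99994020909071 [0.899 0.222 0.019] [552.80210304 -26.3933667   70.00083778][ WARN:0@8.395] global loadsave.cpp:1063 imwrite_ Unsupported depth image for selected encoder is fallbacked to CV_8U.
```

View pics/w5.png

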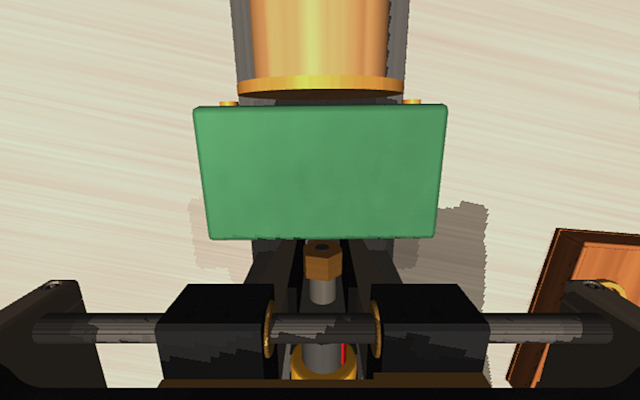

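The head at (323,260) sits between the fingers. The red spindle mark at (344,355) has not moved in 3 s, so the runner is standing still. I'll hand in now.

```bash
python3 -c "
from h import *
print(robot.job_done())"
```

```text
the job is handed in; nothing more can be done
None
```

The job is handed in, though no verdict came back: the cover lies flat on the mat, the bolt head is still gripped at 45 N, and camera frames over 3 s showed the runner standing still, so the nut should be tight (thread angle not read directly).

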